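Draw the filter from a microscope lamp house and view it at the light box

ROBOT

A 6-joint arm with a two-finger parallel gripper is mounted at the origin on the work surface. World frame = base frame: x ahead of the robot, y to its left, z up, the work surface at z = 0. Lengths are in mm, angles in rad, forces in N, time in s.
With the tool pointing down it reaches from about 400 to 925 mm from the base axis. Payload 12.5 kg.
Tool frame: the origin (TCP) lies at the centre of the arm's flange, where the gripper is bolted on; the fingertips stand 190 mm ahead of it and the grasp point (between the pads) lies 171 mm ahead of it; z points along the fingers, y is the direction in which the jaws open and shut (so a half turn about z gives the same grasp; the last joint's range is limited). The gripper opens to 95 mm and grips with 3 to 60 N. Pads are 20 mm wide; open, the fingers measure 119 mm over their backs; the gripper's body (75 mm by 180 mm) begins 59 mm behind the grasp point.
Start: joints at [1.087, 0.491, 1.559, -0, 1.092, -0.106], TCP at [230.525, 580.933, 404.761] pointing down, gripper open.
Joint ranges: [-3.1, 3.1], [-0.84, 2.19], [0.05, 2.79], [-1.13, 4.28], [0.06, 2.93], [-2.69, 2.69]. Speed limits (rad/s): [2.22, 2.22, 2.79, 3.14, 3.14, 3.14].

INTERFACE

Orientations are given as [roll, pitch, yaw] about the fixed x, y, z axes, in that order (R = Rz(yaw) Ry(pitch) Rx(roll)).
In Python, from cell import env gives the robot as it stands.
- The arm moves only by the shell command python3 -m pendant 'ROWS'. ROWS is JSON, a list of rows, each an object of numbers: "x", "y", "z": the shift along the tool's x, y, z in units of 150 mm (1.0 is 150 mm); "rx", "ry", "rz": the turn, a rotation vector about the tool's x, y, z in units of 45 degrees (1.0 is 45 degrees); "jaw": the opening, from 0 (shut) to 1 (fully open). In form: [{"x": .., "y": .., "z": .., "rx": .., "ry": .., "rz": .., "jaw": ..}, ...]. A call has 1 to 10 rows; each row is the pose to reach, as a shift and turn from the pose commanded when the call began, along the tool's axes at that moment; what a row does not reach only later rows make up. A row lasts 1/8 s, in which the tool goes at most 62.5 mm and 10.7 degrees, less where a joint would pass 70% of its speed; a pose out of reach is approached as far as the arm can. A call with a number of a shift or a turn outside -1 to 1 is refused whole. A call with a gripper value outside its range is refused whole. The fingers move at their own pace and stop on an object; the grip force is fixed at half the most. Time passes only in rows, so rows that repeat a pose let the fingers close. It gives the time, the measured TCP pose, the force and the opening at its end, in the units of the state.
- env.state(): the state, without advancing time (a new reading comes with each control period).
- env.read_camera(name): name is "scene" or "top" or "wrist"; returns a dict with "img" (400x640x3 uint8, red, green, blue), "fx", "fy", "cx", "cy" (pixels), "D" ([k1, k2, p1, p2, k3] as OpenCV has them; the pictures are not rectified), "rvec" (rotation vector, rad) and "tvec" (3), from world to camera coordinates, as OpenCV has them. Camera axes: x right, y down, z forward; pixel columns grow to the right and rows downward; lengths in mm; the calibration is good to about 2 mm. A picture is of the moment at which its call begins. There is no depth.
- env.job_done(): hands the job in, once; it reports no verdict.
The state is a dict: "t": time; "joints": joint angles; "qvel": joint speeds; "tau": joint torques, N m; "eef_pos": TCP position; "tcp_rot": TCP orientation; "ft_force": force on the tool from outside, world axes, zero at the start; "moment": the same for the moment, N m; "opening": opening from 0.0 (shut) to 1.0 (fully open).
Only numpy, scipy, OpenCV 4.12 (cv2) and the standard library are available. Lean on these libraries where they do the work, as an engineer would, in place of code of your own. Each camera call takes 0.05 s, during which the arm holds its last target.

TASK

The glass filter in the fluorescence lamp house needs checking for cracks. First turn the shutter knob to the shut mark (the single thick bar on the panel) and leave it there, then swing the hatch flap open past upright so that it stays open, draw the filter holder straight up out of its slot, and hold it upright in front of the light box, its glass squarely facing the middle of the lit face about 8 cm off and not touching it. Finish while still holding it there, still, and leave the well plate, tube rack and bottle where they stand.

Things in the scene. Friction and masses are not known exactly. Their poses are not given: they have to be found in the camera images.
- house: Lamp house: fixed cream box 220 (x) by 300 (y) by 140 mm high, right half of the bench, yawed up to 17 degrees. Origin on the bench under its centre. On its top: shutter knob at (-10,-85) mm, hatch centre at (30,60) mm. Under the flap a pocket 90 (x) by 100 (y), 30 mm deep; in the middle of its floor the filter slot, 64 (x) by 11 (y) by 58 mm deep. A 22 mm light collar sticks out of the +y side.
- knob (a joint): Shutter knob angle, rad, about the vertical. 0 = white pointer line at the shut mark; grows clockwise from above, along a scale of thin ticks that get longer. Runs from -0.8 to 2.3 with no stop or click at the shut mark; starts at 0.6 to 1.4; stays where left (0.05 N m friction). Shut means within 0.12 rad.
- knob_grip (a point): On the knob's axis, 172 mm above the bench. The black knob is a round skirt 56 mm across with an upright grip bar 46 mm long, 14 thick, 28 high (foot 154, top 182 mm above the bench). The bar lies along this point's x axis, pointer end at -x; the frame turns with the knob.
- shut_mark (a point): Middle of the shut mark: single thick black bar, 18 by 5 mm, on the panel, 46 mm from the knob's axis towards the house's -x side (the robot's side).
- flap (a joint): Hatch flap angle, rad: 0 = closed flat on the top, 1.57 = upright, 1.92 = fully open against its stop. The hinge is stiff (0.05 N m) and holds the flap wherever it is left.
- flap_hinge (a point): Middle of the flap's hinge line, its edge nearest the robot, at (-22, 60, 140) mm in the house frame. The hinge runs along the house's y axis; the free edge swings up and back towards the robot. Flap: grey plate 104 mm (out from the hinge) by 112 (along y) by 4 mm, 70 g.
- flap_fin (a point): Grip point on the flap's fin, on the flap's centre line, 90 mm from the hinge and 24 mm above the flap's underside; moves and turns with the flap. The fin is an upright rib near the free edge, 10 mm thick, 32 mm wide (along y), its top 32 mm above the flap's underside.
- filter: Filter holder in the slot under the flap, loose, 60 to 130 g: aluminium frame 60 wide (x), 8 thick (y), 58 mm high around a glass pane 46 by 44 mm; on top in the middle a grip tab 28 (x) by 10 (y) by 26 mm high. Origin under its middle. Seated, its axes are the house's, underside 52, frame top 110 (flush with the pocket floor), tab top 136 mm above the bench; play 1.5 mm in y, 2 mm in x.
- filter_tab (a point): Grip point in the tab, 79 mm above the holder's underside (21 mm above the pocket floor when seated, 5 mm under the tab's top).
- filter_glass (a point): Centre of the glass pane, 29 mm above the holder's underside (50 mm under filter_tab); the glass faces along its y axis.
- lightbox: Fixed upright light box on the left of the bench: white panel 290 mm wide (x), 24 thick, top 185 mm above the bench, on a grey foot 200 wide, 10 high, reaching 20 mm out before the lit face. Origin on the bench under the lit face, which looks along its -y axis (towards the lamp house).
- lit_face (a point): Centre of the lit face (260 by 145 mm), 97.5 mm above the bench; axes as the light box: -y points straight out of the face.
- wellplate: Bystander: clear 96-well plate lying flat, 128 by 86 by 14 mm, origin under its centre.
- tuberack: Bystander: tube rack block 130 by 68 by 45 mm (caps to 50 mm), origin under its centre.
- bottle: Bystander: reagent bottle 68 mm across, 130 mm high, origin under its centre.

How it is judged:
By the outcome, as a careful person would: the job done as asked, in the order asked, and still so for the second after the job is handed in, while the arm keeps its last pose, push and grip.
It also fails if it takes over 72 s, if anything falls off the work surface, if the arm or the gripper's body presses on something with over 40 N, if the wrist force passes 120 N, or if a joint passes its speed limit or range.

## Working session

There is one attempt and no reset: what is moved stays moved. The work goes in short steps, Python scripts to look and compute and a shell command to move; the robot and the scene stay as the last step left them, time stands still between calls to the robot, and variables do not carry over. Pictures are saved under pics/ and viewed, and the job is handed in when it is done.

```bash
ls; mkdir -p pics; python3 - <<'E'
from cell import env
import cv2,pickle
print(env.state())
d={}
for n in ["scene","top","wrist"]:
    c=env.read_camera(n); d[n]=c
    cv2.imwrite(f"pics/{n}0.png",c["img"][:,:,::-1])
    print(n,[c[k] for k in("fx","fy","cx","cy","D","rvec","tvec")])
pickle.dump(d,open("cams0.pkl","wb"))
E
```

```text
pics
{'t': 0.0, 'joints': array([ 1.08737261e+00,  4.91565843e-01,  1.55943147e+00,  9.79339817e-06,
        1.09170218e+00, -1.05554097e-01]), 'qvel': array([ 0.0001347 ,  0.00033109,  0.00079697,  0.00011537,  0.00058472,
       -0.00099818]), 'tau': array([ 2.62037873e-03, -6.12671041e+01, -2.58194822e+01,  6.93526282e-02,
        4.81794903e-02, -6.72573378e-05]), 'eef_pos': array([230.52753048, 580.90379196, 404.16392025]), 'tcp_rot': array([-3.14049289e+00, -1.25251865e-04,  2.76371845e+00]), 'ft_force': array([-0.37367668, -0.16471556, -0.67709386]), 'moment': array([ 0.03511796, -0.02570798,  0.01029342]), 'opening': 0.9978760630494459}
scene [378.00718015852436, 378.00718015852436, 321.239784056109, 205.01689413244273, array([-0.06472872,  0.        ,  0.        ,  0.        ,  0.        ]), array([ 1.97216204,  1.75123631, -0.54900839]), array([  -8.36979127, -382.74351128, 1411.79555681])]
top [399.9610799487543, 399.9610799487543, 315.52846243272245, 205.16619690037172, array([-0.0682722,  0.       ,  0.       ,  0.       ,  0.       ]), array([ 2.14806232, -2.17182621,  0.08574447]), array([ -16.58014501,  568.96430681, 1320.00538309])]
wrist [329.2556648141181, 329.2556648141181, 314.9850077514681, 196.82475480884236, array([-0.02902213,  0.        ,  0.        ,  0.        ,  0.        ]), array([-2.38359538, -1.6176803 , -0.24750433]), array([-624.74967966,  -32.83770999,  391.32408743])]
```

View pics/scene0.png

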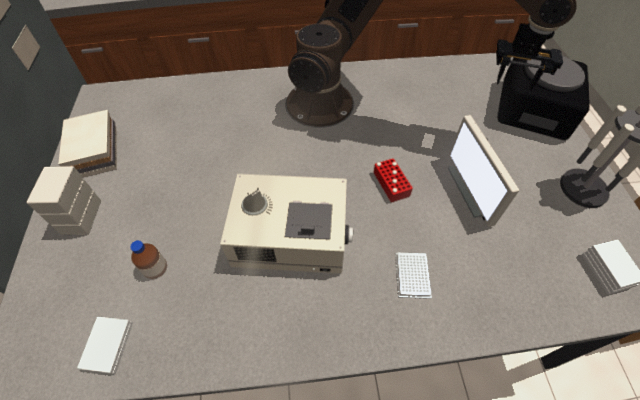

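View pics/top0.png

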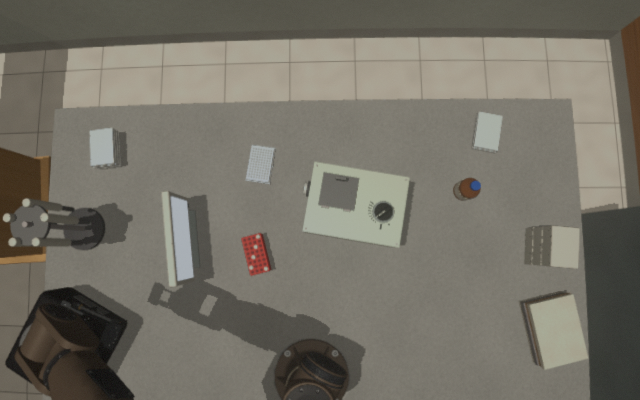

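View pics/wrist0.png

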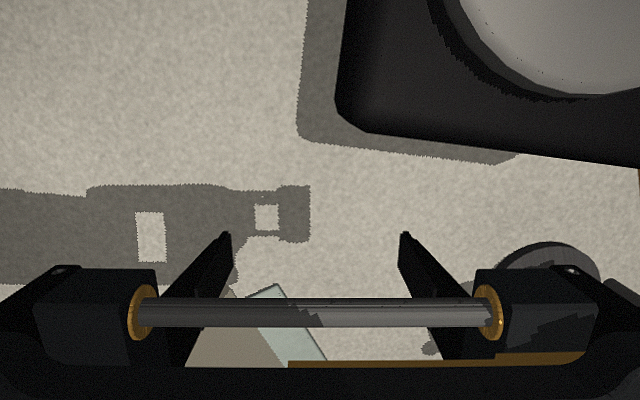

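The top view shows the house around (357,204), its knob at (383,211) and flap at (338,191). The light box is around (180,238), with the rack, plate and bottle at (256,254), (260,164) and (469,188). I'll zoom in.

```bash
python3 - <<'E'
import pickle,cv2
d=pickle.load(open("cams0.pkl","rb"))
def crop(n,x0,y0,x1,y1,s,o):
    im=d[n]["img"][y0:y1,x0:x1,::-1]
    cv2.imwrite(o,cv2.resize(im,None,fx=s,fy=s,interpolation=cv2.INTER_CUBIC))
crop("top",290,150,420,255,6,"pics/a1.png")
crop("top",150,180,220,300,5,"pics/a2.png")
crop("scene",215,165,365,280,5,"pics/a3.png")
crop("scene",430,110,530,240,4,"pics/a4.png")
E
```

```text
(no output)
```

View pics/a1.png

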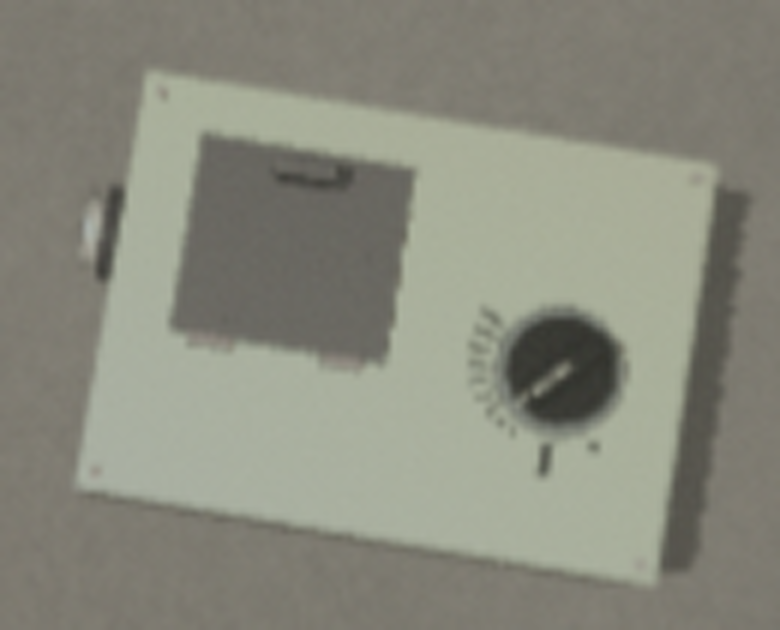

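View pics/a2.png

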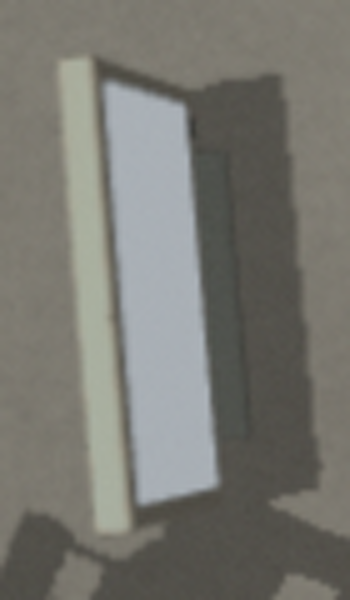

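View pics/a3.png

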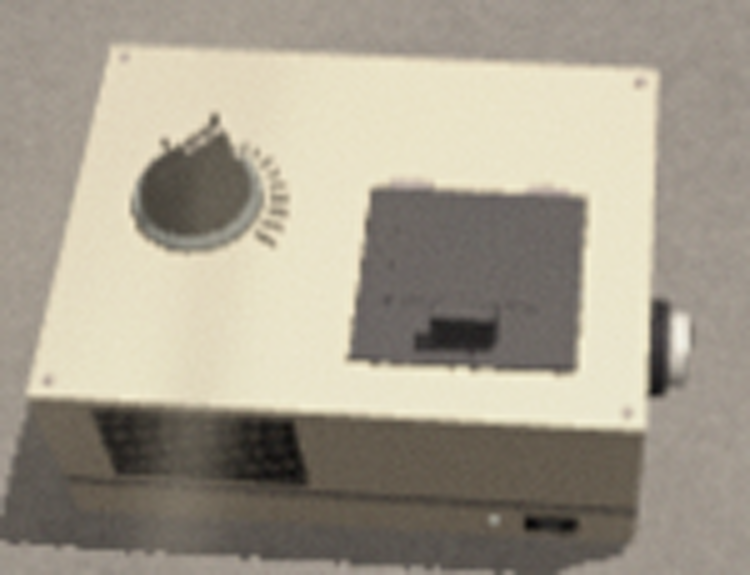

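View pics/a4.png

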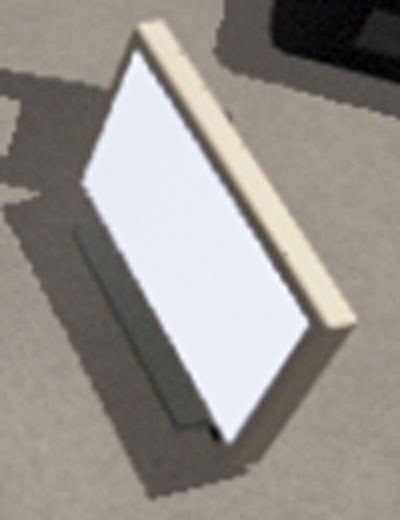

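```bash
cat > h.py <<'E'
import numpy as np,cv2,pickle
from scipy.optimize import least_squares
from scipy.spatial.transform import Rotation as R
def proj(c,P):
    K=np.array([[c["fx"],0,c["cx"]],[0,c["fy"],c["cy"]],[0,0,1]])
    return cv2.projectPoints(np.array(P,float).reshape(-1,3),c["rvec"],c["tvec"],K,c["D"])[0][:,0]
def onplane(c,uv,z):
    K=np.array([[c["fx"],0,c["cx"]],[0,c["fy"],c["cy"]],[0,0,1]])
    n=cv2.undistortPoints(np.array(uv,float).reshape(-1,1,2),K,c["D"])[:,0]
    Rm=cv2.Rodrigues(c["rvec"])[0]; o=-Rm.T@np.array(c["tvec"]).reshape(3)
    d=np.c_[n,np.ones(len(n))]@Rm
    return o+d*((z-o[2])/d[:,2])[:,None]
def un(p,x0,y0,s): return (np.array(p,float)+.5)/s-.5+[x0,y0]
def fr(p,P):
    c,s=np.cos(p[2]),np.sin(p[2]); P=np.array(P,float)
    return np.c_[p[0]+c*P[:,0]-s*P[:,1],p[1]+s*P[:,0]+c*P[:,1],P[:,2]]
def fit(obs,p0):
    f=lambda p:np.concatenate([(proj(c,fr(p,P))-uv).ravel() for c,P,uv in obs])
    r=least_squares(f,p0,loss="soft_l1"); return r.x,f(r.x).reshape(-1,2)
E
python3 - <<'E'
from h import *
np.set_printoptions(precision=2,suppress=True)
d=pickle.load(open("cams0.pkl","rb")); T,S=d["top"],d["scene"]
H=lambda l:[[a*110,b*150,140] for a,b in l]
oT=(T,H([(1,1),(1,-1),(-1,-1),(-1,1)]),un([(150,70),(718,165),(658,585),(77,488)],290,150,6))
oS=(S,H([(-1,-1),(-1,1),(1,1),(1,-1)]),un([(110,45),(658,68),(642,430),(28,395)],215,165,5))
for o in ([oT,oS],[oT],[oS]):
    p,r=fit(o,[650,-80,-.1]);print("house",p,np.abs(r).max())
    if len(o)==2: hp=p
L=lambda l:[[a*130,0,97.5+b*72.5] for a,b in l]
lT=(T,L([(1,1),(-1,1),(1,-1),(-1,-1)]),un([(104,80),(136,507),(188,103),(219,486)],150,180,5))
lT2=(T,[[145,0,185],[-145,0,185]],un([(95,58),(133,530)],150,180,5))
lS=(S,L([(-1,1),(1,1),(-1,-1),(1,-1)]),un([(137,50),(308,322),(82,183),(228,445)],430,110,4))
for o in ([lT,lT2,lS],[lT,lT2],[lS]):
    p,r=fit(o,[500,450,0]);print("lb",p,np.abs(r).max())
    if len(o)==3: lp=p
print("hp residual",hp)
# knob
k=onplane(T,un([(525,402),(572,367)],290,150,6),182)
ax=fr(hp,[[-10,-85,172]])[0]
print("axis",ax,"pointer",k,"bar top axis proj")
for q in (k[0]-k[1],k[0]-ax):
    print("ang clockwise from house -x:",  -( (np.arctan2(q[1],q[0])-(hp[2]+np.pi)+np.pi)%(2*np.pi)-np.pi))
m=onplane(T,un([(545,460)],290,150,6),140);print("shutmark seen",m,"pred",fr(hp,[[-56,-85,140]]))
for n,P in dict(hinge=[-22,60,140],fin=[68,60,164],tab=[30,60,131],fintop=[68,60,172]).items(): print(n,fr(hp,[P]))
print("target glass",fr(lp,[[0,-80,97.5]]))
np.save("poses.npy",[hp,lp])
# bystanders
print("rack",onplane(T,[(256,254)],45),"plate",onplane(T,[(260,164)],14),"bottle",onplane(T,[(469,188)],80))
im=T["img"][:,:,::-1].copy()
im=cv2.resize(im,None,fx=4,fy=4,interpolation=cv2.INTER_CUBIC)
pts=fr(hp,[[-10,-85,172],[-56,-85,140],[-22,60,140],[68,60,172],[110,150,140],[-110,-150,140],[-10,172,90]])
for u in proj(T,np.r_[pts,fr(lp,[[0,0,97.5],[145,0,185],[-145,0,185]])]):
    cv2.circle(im,tuple(int(v) for v in (u+.5)*4-.5),4,(0,0,255),1)
cv2.imwrite("pics/ov.png",im[560:1160,600:1400]) if 0 else cv2.imwrite("pics/ov.png",im[600:1040,1150:1700])
E
```

```text
house [ 560.95 -149.41   -0.18] 0.9334645142391764
house [ 560.36 -151.21   -0.18] 0.26322429807987646
house [ 561.61 -148.04   -0.18] 0.5066740948541906
lb [461.38 407.44   0.1 ] 1.4743532216844244
lb [460.21 405.89   0.1 ] 1.10936633330806
lb [462.6  409.16   0.11] 0.44387889959619997
hp residual [ 560.95 -149.41   -0.18]
axis [ 535.97 -231.27  172.  ] pointer [[ 516.96 -208.59  182.  ]
 [ 534.07 -232.34  182.  ]] bar top axis proj
ang clockwise from house -x: 0.7673934770069386
ang clockwise from house -x: 0.6939973536081849
shutmark seen [[ 490.05 -223.7   140.  ]] pred [[ 490.71 -223.07  140.  ]]
hinge [[549.99 -86.45 140.  ]]
fin [[ 638.55 -102.48  164.  ]]
tab [[601.16 -95.71 131.  ]]
fintop [[ 638.55 -102.48  172.  ]]
target glass [[469.66 327.87  97.5 ]]
rack [[407.11 175.37  45.  ]] plate [[715.68 168.22  14.  ]] bottle [[ 613.77 -525.21   80.  ]]
```

View pics/ov.png

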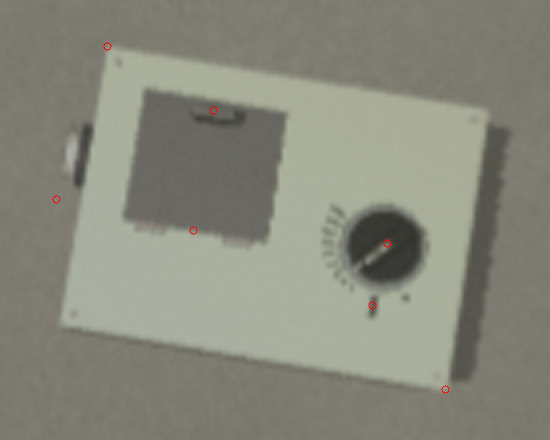

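```bash
cat >> h.py <<'E'
def pose(s): return np.array(s["eef_pos"]),R.from_euler("xyz",s["tcp_rot"])
def delta(p0,r0,p1,r1):
    d=r0.inv().apply(np.array(p1)-p0)/150; w=(r0.inv()*r1).as_rotvec()/(np.pi/4)
    return np.r_[d,w]
def down(yaw): return R.from_euler("xyz",[np.pi,0,yaw])
def show(targets,p0=None,r0=None):
    if p0 is None:
        from cell import env
        p0,r0=pose(env.state())
    for p,r in targets: print(np.round(delta(p0,r0,p,r),3).tolist(), "from prev:",np.round(np.linalg.norm(np.array(p)-p0),0))
E
python3 - <<'E'
from h import *
from cell import env
np.set_printoptions(precision=3,suppress=True)
d=pickle.load(open("cams0.pkl","rb"));c=d["wrist"]
p,r=pose(env.state())
Rm=cv2.Rodrigues(c["rvec"])[0]; o=-Rm.T@np.array(c["tvec"]).reshape(3)
print("cam in tool",r.inv().apply(o-p),"axis",r.inv().apply(Rm[2]), "imgx",r.inv().apply(Rm[0]))
show([((480,330,450),down(2.4)),((520,-50,450),down(2.25)),((536,-231,430),down(2.21))])
E
```

```text
cam in tool [85.185 -0.332 20.785] axis [-0.299  0.001  0.954] imgx [-0.     1.    -0.001]
[-2.163, -0.942, -0.304, -0.001, 0.0, 0.463] from prev: 357.0
[-3.345, -3.198, -0.302, -0.001, 0.0, 0.654] from prev: 696.0
[-3.89, -4.28, -0.168, -0.001, 0.0, 0.705] from prev: 868.0
```

```bash
python3 -m pendant '[{"z":-0.2},{"x":-0.4,"y":-0.2,"z":-0.3},{"x":-0.7,"y":-0.35,"z":-0.3},{"x":-1,"y":-0.5,"z":-0.3}]'
python3 -m pendant '[{"x":-0.35,"y":-0.2},{"x":-0.7,"y":-0.4},{"x":-1,"y":-0.6},{"x":-1,"y":-0.8}]'
python3 -m pendant '[{"x":-0.25,"y":-0.3},{"x":-0.5,"y":-0.6},{"x":-0.75,"y":-0.9},{"x":-0.8,"y":-1}]'
python3 -m pendant '[{"x":-0.15,"y":-0.35},{"x":-0.3,"y":-0.7},{"x":-0.4,"y":-1},{"x":-0.4,"y":-1}]'
python3 - <<'E'
from h import *
from cell import env
print(env.state()["joints"])
show([((536,-231,440),down(2.21))])
E
```

```text
[ 1.08739321e+00  4.91437566e-01  1.55928838e+00  2.00225202e-05
  1.09171098e+00 -1.05594750e-01]
[-3.89, -4.28, -0.235, -0.001, 0.0, 0.705] from prev: 868.0invalid input
invalid input
invalid input
invalid input
```

```bash
python3 -m pendant '[{"x":0,"y":0,"z":-0.2,"rx":0,"ry":0,"rz":0,"jaw":1},{"x":-0.4,"y":-0.2,"z":-0.3,"rx":0,"ry":0,"rz":0,"jaw":1},{"x":-0.7,"y":-0.35,"z":-0.3,"rx":0,"ry":0,"rz":0,"jaw":1},{"x":-1,"y":-0.5,"z":-0.3,"rx":0,"ry":0,"rz":0,"jaw":1}]'
```

```text
t: 0.65
eef_pos: [343.2, 454.4, 449.9]
tcp_rot: [3.141, 0.0, 2.764]
ft_force: [0.1, 0.2, 0.3]
opening: 1.001
```

```bash
python3 -m pendant '[{"x":-0.35,"y":-0.2,"z":0,"rx":0,"ry":0,"rz":0,"jaw":1},{"x":-0.65,"y":-0.45,"z":0,"rx":0,"ry":0,"rz":0,"jaw":1},{"x":-0.85,"y":-0.75,"z":0,"rx":0,"ry":0,"rz":0,"jaw":1},{"x":-1,"y":-1,"z":0,"rx":0,"ry":0,"rz":0,"jaw":1}]'
python3 -m pendant '[{"x":-0.2,"y":-0.35,"z":0,"rx":0,"ry":0,"rz":0,"jaw":1},{"x":-0.45,"y":-0.65,"z":0,"rx":0,"ry":0,"rz":0,"jaw":1},{"x":-0.7,"y":-0.9,"z":0,"rx":0,"ry":0,"rz":0,"jaw":1},{"x":-0.8,"y":-1,"z":0,"rx":0,"ry":0,"rz":0,"jaw":1}]'
python3 -m pendant '[{"x":-0.2,"y":-0.35,"z":0,"rx":0,"ry":0,"rz":0.1,"jaw":1},{"x":-0.4,"y":-0.65,"z":0,"rx":0,"ry":0,"rz":0.3,"jaw":1},{"x":-0.6,"y":-0.9,"z":0,"rx":0,"ry":0,"rz":0.5,"jaw":1},{"x":-0.7,"y":-1,"z":0,"rx":0,"ry":0,"rz":0.7,"jaw":1}]'
python3 - <<'E'
from h import *
from cell import env
print(env.state()["joints"])
show([((536,-231,440),down(2.21))])
E
```

```text
t: 1.15
eef_pos: [426.7, 259.2, 449.6]
tcp_rot: [-3.141, -0.0, 2.763]
ft_force: [0.7, -0.2, 1.0]
opening: 1.001
t: 1.65
eef_pos: [483.2, 75.1, 449.7]
tcp_rot: [-3.142, 0.0, 2.761]
ft_force: [0.6, 1.3, -0.7]
opening: 1.0
t: 2.15
eef_pos: [525.1, -103.1, 449.4]
tcp_rot: [-3.141, -0.0, 2.207]
ft_force: [-0.1, 0.3, 0.7]
opening: 1.003
[-3.17221523e-01  3.17464004e-01  1.71876783e+00 -5.66399563e-05
  1.10565155e+00 -9.53041460e-01]
[-0.729, -0.448, 0.063, -0.0, -0.0, -0.004] from prev: 129.0
```

```bash
python3 -m pendant '[{"x":-0.35,"y":-0.22,"z":0.03,"rx":0,"ry":0,"rz":0,"jaw":1},{"x":-0.73,"y":-0.45,"z":0.06,"rx":0,"ry":0,"rz":0,"jaw":1},{"x":-0.73,"y":-0.45,"z":0.06,"rx":0,"ry":0,"rz":0,"jaw":1},{"x":-0.73,"y":-0.45,"z":0.06,"rx":0,"ry":0,"rz":0,"jaw":1}]'
python3 - <<'E'
from h import *
from cell import env
c=env.read_camera("wrist");pickle.dump(c,open("w1.pkl","wb"))
cv2.imwrite("pics/w1.png",c["img"][:,:,::-1])
E
```

```text
t: 2.65
eef_pos: [536.4, -228.8, 440.3]
tcp_rot: [-3.141, -0.001, 2.213]
ft_force: [0.8, -0.2, -1.0]
opening: 1.002
```

View pics/w1.png

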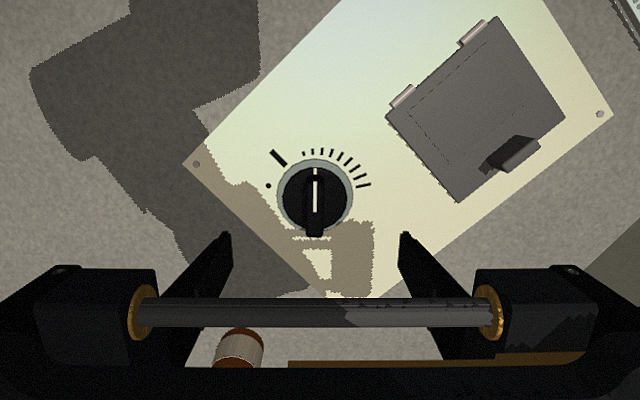

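```bash
python3 - <<'E'
from h import *
np.set_printoptions(precision=3,suppress=True)
c=pickle.load(open("w1.pkl","rb")); hp,lp=np.load("poses.npy")
P=[[-22,116,144],[-22,4,144],[82,116,144],[82,4,144],[-110,-150,140],[110,150,140],[-56,-85,140]]
uv=np.array([(498,16),(386,117),(565,117),(459,203),(183,163),(612,112),(278,158)],float)
p,r=fit([(c,P,uv)],hp);print(p,r.tolist(),hp)
d=pickle.load(open("cams0.pkl","rb"))
ax=fr(p,[[-10,-85,172]])[0];print(ax,fr(hp,[[-10,-85,172]]))
k=onplane(c,[(315,168),(315,212)],182);print(k)
q=k[0]-k[1];print("theta",-((np.arctan2(q[1],q[0])-(p[2]+np.pi)+np.pi)%(2*np.pi)-np.pi), "dir",np.arctan2(q[1],q[0]))
np.save("poses.npy",[p,lp])
from cell import env
show([((ax[0],ax[1],400),down(2.213)),((ax[0],ax[1],347),down(2.213))])
E
```

```text
[ 561.685 -147.83    -0.18 ] [[-0.24553819187593717, -2.080507728725564], [-1.3605000921767214, -1.1642745045447924], [2.3669043160857655, 0.015203505720904786], [-0.2342434404326923, 1.1721935879141938], [-1.63192475568124, 0.7065878892757951], [2.408648474744041, 2.1419426804263964], [0.4000848928657206, 0.1253828777002184]] [ 560.95  -149.407   -0.179]
[ 536.651 -229.673  172.   ] [[ 535.972 -231.267  172.   ]]
[[ 516.252 -202.281  182.   ]
 [ 536.856 -229.842  182.   ]]
theta 0.7491318211054834 dir 2.212729455712844
[-0.01, -0.005, 0.271, 0.0, -0.001, 0.002] from prev: 41.0
[-0.01, -0.005, 0.624, 0.0, -0.001, 0.002] from prev: 94.0
```

```bash
python3 -m pendant '[{"x":-0.01,"y":-0.005,"z":0.2,"rx":0,"ry":0,"rz":0,"jaw":0.5},{"x":-0.01,"y":-0.005,"z":0.4,"rx":0,"ry":0,"rz":0,"jaw":0.5},{"x":-0.01,"y":-0.005,"z":0.55,"rx":0,"ry":0,"rz":0,"jaw":0.5},{"x":-0.01,"y":-0.005,"z":0.62,"rx":0,"ry":0,"rz":0,"jaw":0.5},{"x":-0.01,"y":-0.005,"z":0.62,"rx":0,"ry":0,"rz":0,"jaw":0.5}]'
python3 -m pendant '[{"x":0,"y":0,"z":0,"rx":0,"ry":0,"rz":0,"jaw":0},{"x":0,"y":0,"z":0,"rx":0,"ry":0,"rz":0,"jaw":0},{"x":0,"y":0,"z":0,"rx":0,"ry":0,"rz":0,"jaw":0},{"x":0,"y":0,"z":0,"rx":0,"ry":0,"rz":0,"jaw":0},{"x":0,"y":0,"z":0,"rx":0,"ry":0,"rz":0,"jaw":0}]'
python3 - <<'E'
from h import *
from cell import env
s=env.state();print(s["joints"],s["ft_force"],s["moment"])
E
```

```text
t: 3.32
eef_pos: [537.0, -229.7, 347.8]
tcp_rot: [-3.142, -0.0, 2.215]
ft_force: [-0.7, 0.7, 0.7]
opening: 0.542
t: 3.95
eef_pos: [536.8, -230.5, 347.9]
tcp_rot: [3.141, 0.0, 2.214]
ft_force: [0.2, 0.9, 2.8]
opening: 0.145
[-5.18556440e-01  4.96159094e-01  1.72461454e+00  2.13927741e-04
  9.20404293e-01 -1.16186964e+00] [0.21106374 0.89771853 2.76314325] [0.12494452 0.01920987 0.06163861]
```

```bash
python3 -m pendant '[{"x":0,"y":0,"z":0,"rx":0,"ry":0,"rz":-0.15,"jaw":0},{"x":0,"y":0,"z":0,"rx":0,"ry":0,"rz":-0.3,"jaw":0},{"x":0,"y":0,"z":0,"rx":0,"ry":0,"rz":-0.45,"jaw":0},{"x":0,"y":0,"z":0,"rx":0,"ry":0,"rz":-0.6,"jaw":0},{"x":0,"y":0,"z":0,"rx":0,"ry":0,"rz":-0.75,"jaw":0},{"x":0,"y":0,"z":0,"rx":0,"ry":0,"rz":-0.87,"jaw":0},{"x":0,"y":0,"z":0,"rx":0,"ry":0,"rz":-0.955,"jaw":0},{"x":0,"y":0,"z":0,"rx":0,"ry":0,"rz":-0.955,"jaw":0},{"x":0,"y":0,"z":0,"rx":0,"ry":0,"rz":-0.955,"jaw":0}]'
python3 -m pendant '[{"x":0,"y":0,"z":0,"rx":0,"ry":0,"rz":0,"jaw":0.3},{"x":0,"y":0,"z":0,"rx":0,"ry":0,"rz":0,"jaw":0.5},{"x":0,"y":0,"z":0,"rx":0,"ry":0,"rz":0,"jaw":0.6},{"x":0,"y":0,"z":-0.2,"rx":0,"ry":0,"rz":0,"jaw":0.6},{"x":0,"y":0,"z":-0.5,"rx":0,"ry":0,"rz":0,"jaw":0.6},{"x":0,"y":0,"z":-0.7,"rx":0,"ry":0,"rz":0,"jaw":0.6},{"x":0,"y":0,"z":-0.7,"rx":0,"ry":0,"rz":0,"jaw":0.6}]'
python3 - <<'E'
from h import *
from cell import env
c=env.read_camera("wrist");pickle.dump(c,open("w2.pkl","wb"))
cv2.imwrite("pics/w2.png",c["img"][:,:,::-1])
E
```

```text
t: 5.08
eef_pos: [537.0, -230.2, 347.9]
tcp_rot: [3.141, 0.001, 2.963]
ft_force: [2.6, 4.1, 3.7]
opening: 0.147
t: 5.95
eef_pos: [536.7, -230.5, 454.8]
tcp_rot: [-3.14, 0.004, 2.964]
ft_force: [-0.7, -0.5, 0.3]
opening: 0.598
```

View pics/w2.png

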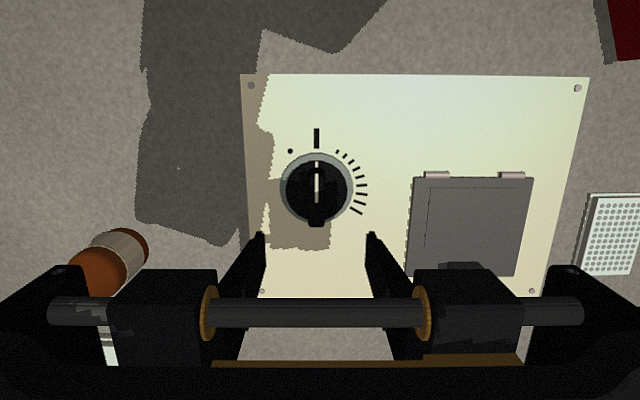

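The pointer (316,165–202) lines up with the thick bar (317,138), so the knob is shut. I'll refine the house pose and plan the fin grasp.

```bash
python3 - <<'E'
from h import *
np.set_printoptions(precision=3,suppress=True)
c=pickle.load(open("w2.pkl","rb")); c1=pickle.load(open("w1.pkl","rb"));hp,lp=np.load("poses.npy")
P=[[-110,-150,140],[-110,150,140],[-22,4,144],[-22,116,144],[-56,-85,140]]
uv=np.array([(240,76),(590,78),(413,178),(534,177),(317,138)],float)
p,r=fit([(c,P,uv)],hp);print(p,r.tolist())
P1=[[-22,116,144],[-22,4,144],[82,116,144],[82,4,144],[-110,-150,140],[110,150,140],[-56,-85,140]]
uv1=np.array([(498,16),(386,117),(565,117),(459,203),(183,163),(612,112),(278,158)],float)
p,r=fit([(c,P,uv),(c1,P1,uv1)],hp);print(p)
k=onplane(c,[(316.5,165),(316.5,202)],182);q=k[0]-k[1];print("theta",-((np.arctan2(q[1],q[0])-(p[2]+np.pi)+np.pi)%(2*np.pi)-np.pi))
np.save("poses.npy",[p,lp])
y=p[2]+np.pi/2
f=fr(p,[[68,60,0]])[0];print(f,y)
show([((f[0],f[1],430),down(y)),((f[0],f[1],338),down(y))])
E
```

```text
[ 562.265 -147.969   -0.179] [[-0.8358854742490394, -1.027739069039356], [-0.08440619931002402, -0.23630261787489815], [1.099817576634905, -0.24226326768913964], [0.9249888761156626, 1.0824585808575762], [-0.7508309361082866, 1.3201817625492254]]
[ 561.933 -147.919   -0.18 ]
theta -0.00301178698004545
[ 639.565 -101.044    0.   ] 1.3910354324618468
[-0.523, 0.97, 0.154, 0.001, 0.002, 2.003] from prev: 167.0
[-0.522, 0.971, 0.767, 0.001, 0.002, 2.003] from prev: 201.0
```

```bash
python3 -m pendant '[{"x":-0.1,"y":0.2,"z":0,"rx":0,"ry":0,"rz":0.22,"jaw":0.6},{"x":-0.2,"y":0.4,"z":0,"rx":0,"ry":0,"rz":0.44,"jaw":0.6},{"x":-0.35,"y":0.6,"z":0.05,"rx":0,"ry":0,"rz":0.66,"jaw":0.6},{"x":-0.45,"y":0.8,"z":0.1,"rx":0,"ry":0,"rz":0.88,"jaw":0.6},{"x":-0.52,"y":0.97,"z":0.15,"rx":0,"ry":0,"rz":1,"jaw":0.6}]'
python3 -m pendant '[{"x":0,"y":0,"z":0,"rx":0,"ry":0,"rz":0.22,"jaw":0.6},{"x":0,"y":0,"z":0,"rx":0,"ry":0,"rz":0.44,"jaw":0.6},{"x":0,"y":0,"z":0,"rx":0,"ry":0,"rz":0.66,"jaw":0.6},{"x":0,"y":0,"z":0,"rx":0,"ry":0,"rz":0.88,"jaw":0.6},{"x":0,"y":0,"z":0,"rx":0,"ry":0,"rz":1,"jaw":0.6},{"x":0,"y":0,"z":0,"rx":0,"ry":0,"rz":1,"jaw":0.6},{"x":0,"y":0,"z":0,"rx":0,"ry":0,"rz":1,"jaw":0.6}]'
python3 - <<'E'
from h import *
from cell import env
c=env.read_camera("wrist");pickle.dump(c,open("w3.pkl","wb"))
im=c["img"][:,:,::-1].copy()
p,_=np.load("poses.npy")
for u in proj(c,fr(p,[[68,60,172],[63,44,172],[73,44,172],[63,76,172],[73,76,172]])): cv2.circle(im,tuple(int(round(v)) for v in u),2,(0,0,255),1)
cv2.imwrite("pics/w3.png",im)
f=fr(p,[[68,60,0]])[0]; show([((f[0],f[1],338),down(p[2]+np.pi/2))])
print(env.state()["joints"])
E
```

```text
t: 6.62
eef_pos: [640.0, -100.0, 428.0]
tcp_rot: [-3.14, -0.002, 2.175]
ft_force: [0.6, 0.9, -0.0]
opening: 0.6
t: 7.5
eef_pos: [639.3, -101.1, 429.4]
tcp_rot: [-3.14, -0.0, 1.395]
ft_force: [-0.1, -0.2, 0.6]
opening: 0.6
[0.0, 0.002, 0.611, -0.001, -0.0, 0.005] from prev: 92.0
[-2.58774548e-01  5.01685264e-01  1.46928676e+00  9.77974361e-05
  1.17146841e+00 -8.30034468e-02]
```

View pics/w3.png

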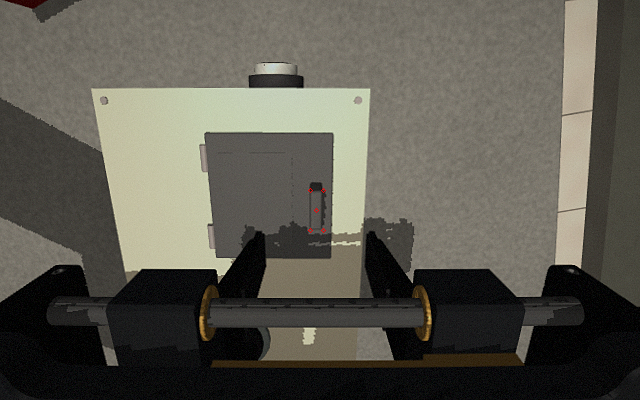

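```bash
python3 -m pendant '[{"x":0,"y":0.002,"z":0.25,"rx":0,"ry":0,"rz":0,"jaw":0.4},{"x":0,"y":0.002,"z":0.5,"rx":0,"ry":0,"rz":0,"jaw":0.4},{"x":0,"y":0.002,"z":0.6,"rx":0,"ry":0,"rz":0,"jaw":0.4},{"x":0,"y":0.002,"z":0.605,"rx":0,"ry":0,"rz":0,"jaw":0.4},{"x":0,"y":0.002,"z":0.605,"rx":0,"ry":0,"rz":0,"jaw":0}]'
python3 -m pendant '[{"x":0,"y":0,"z":0,"rx":0,"ry":0,"rz":0,"jaw":0},{"x":0,"y":0,"z":0,"rx":0,"ry":0,"rz":0,"jaw":0},{"x":0,"y":0,"z":0,"rx":0,"ry":0,"rz":0,"jaw":0},{"x":0,"y":0,"z":0,"rx":0,"ry":0,"rz":0,"jaw":0}]'
cat > arc.py <<'E'
from h import *
from cell import env
import sys
p,_=np.load("poses.npy")
def arc(steps):
    p0,r0=pose(env.state()); h=fr(p,[[-22,60,140]])[0]; ax=np.array([np.sin(p[2]),-np.cos(p[2]),0])
    t=[]
    for a in steps:
        q=R.from_rotvec(ax*a*np.pi/4); t.append((h+q.apply(p0-h),q*r0))
    show(t)
arc([float(v) for v in sys.argv[1:]])
s=env.state();print(s["joints"],s["ft_force"])
E
python3 arc.py .1 .2 .3 .4 .5 .6 .7 .8 .9 1
```

```text
t: 8.18
eef_pos: [639.8, -101.1, 340.8]
tcp_rot: [3.14, 0.0, 1.394]
ft_force: [-0.1, -0.3, 0.2]
opening: 0.345
t: 8.68
eef_pos: [639.4, -101.0, 340.0]
tcp_rot: [-3.142, -0.0, 1.393]
ft_force: [-3.5, 1.5, 6.2]
opening: 0.107
[0.0, -0.106, -0.043, -0.1, -0.0, -0.0] from prev: 17.0
[0.0, -0.216, -0.077, -0.2, -0.0, -0.0] from prev: 34.0
[0.001, -0.328, -0.103, -0.3, -0.001, -0.0] from prev: 52.0
[0.001, -0.441, -0.12, -0.4, -0.001, -0.0] from prev: 69.0
[0.001, -0.556, -0.128, -0.5, -0.001, -0.0] from prev: 86.0
[0.001, -0.671, -0.127, -0.6, -0.001, -0.0] from prev: 102.0
[0.002, -0.785, -0.116, -0.7, -0.001, -0.0] from prev: 119.0
[0.002, -0.898, -0.097, -0.8, -0.002, -0.0] from prev: 136.0
[0.002, -1.01, -0.069, -0.9, -0.002, -0.0] from prev: 152.0
[0.002, -1.118, -0.033, -1.0, -0.002, -0.0] from prev: 168.0
[-2.58710434e-01  5.87769000e-01  1.56904607e+00  1.21467643e-04
  9.84801298e-01 -8.11180021e-02] [-3.47889623  1.47655301  6.21550733]
```

```bash
python3 -m pendant '[{"x":0,"y":-0.053,"z":-0.023,"rx":-0.05,"ry":0,"rz":0,"jaw":0},{"x":0,"y":-0.106,"z":-0.043,"rx":-0.1,"ry":0,"rz":0,"jaw":0},{"x":0,"y":-0.216,"z":-0.077,"rx":-0.2,"ry":0,"rz":0,"jaw":0},{"x":0,"y":-0.328,"z":-0.103,"rx":-0.3,"ry":0,"rz":0,"jaw":0},{"x":0,"y":-0.441,"z":-0.12,"rx":-0.4,"ry":0,"rz":0,"jaw":0},{"x":0,"y":-0.556,"z":-0.128,"rx":-0.5,"ry":0,"rz":0,"jaw":0},{"x":0,"y":-0.556,"z":-0.128,"rx":-0.5,"ry":0,"rz":0,"jaw":0}]'
python3 arc.py .1 .2 .3 .4 .5 .6 .7 .8 .85
```

```text
t: 9.55
eef_pos: [557.2, -86.3, 359.4]
tcp_rot: [2.748, -0.0, 1.393]
ft_force: [1.6, 0.4, 1.2]
opening: 0.102
[0.0, -0.107, -0.043, -0.1, -0.0, -0.0] from prev: 17.0
[0.0, -0.216, -0.077, -0.2, -0.0, -0.0] from prev: 34.0
[0.001, -0.328, -0.103, -0.3, -0.001, -0.0] from prev: 52.0
[0.001, -0.442, -0.12, -0.4, -0.001, -0.0] from prev: 69.0
[0.001, -0.556, -0.128, -0.5, -0.001, -0.0] from prev: 86.0
[0.001, -0.671, -0.127, -0.6, -0.001, -0.001] from prev: 102.0
[0.001, -0.786, -0.117, -0.7, -0.001, -0.001] from prev: 119.0
[0.002, -0.899, -0.098, -0.8, -0.001, -0.001] from prev: 136.0
[0.002, -0.955, -0.085, -0.85, -0.001, -0.001] from prev: 144.0
[-0.27627557  0.42300767  1.84488731  0.08156154  0.48278631 -0.16319895] [1.63109469 0.41948342 1.18241111]
```

```bash
python3 -m pendant '[{"x":0,"y":-0.053,"z":-0.023,"rx":-0.05,"ry":0,"rz":0,"jaw":0},{"x":0,"y":-0.107,"z":-0.043,"rx":-0.1,"ry":0,"rz":0,"jaw":0},{"x":0,"y":-0.216,"z":-0.077,"rx":-0.2,"ry":0,"rz":0,"jaw":0},{"x":0,"y":-0.272,"z":-0.091,"rx":-0.25,"ry":0,"rz":0,"jaw":0},{"x":0,"y":-0.272,"z":-0.091,"rx":-0.25,"ry":0,"rz":0,"jaw":0}]'
python3 - <<'E'
from cell import env
import cv2
print(env.state()["joints"])
cv2.imwrite("pics/s4.png",cv2.resize(env.read_camera("scene")["img"][130:290,200:400,::-1],None,fx=4,fy=4,interpolation=cv2.INTER_CUBIC))
E
```

```text
t: 10.18
eef_pos: [515.7, -78.9, 356.1]
tcp_rot: [2.553, -0.001, 1.394]
ft_force: [-1.0, -0.2, 6.3]
opening: 0.102
[-0.28824633  0.36711265  1.98614216  0.30014064  0.21137511 -0.38594379]
```

View pics/s4.png

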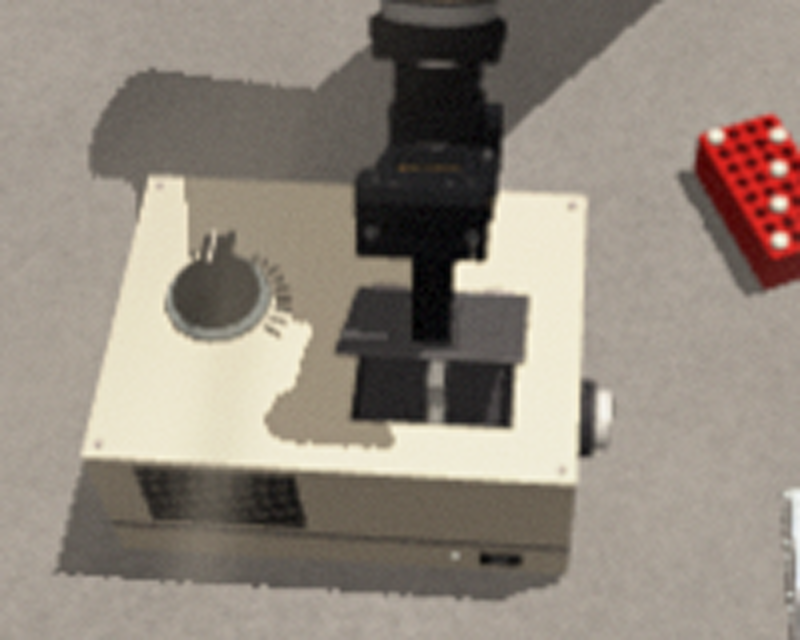

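```bash
python3 -m pendant '[{"x":0,"y":0,"z":0,"rx":0,"ry":0,"rz":0,"jaw":0.3},{"x":0,"y":0,"z":0,"rx":0,"ry":0,"rz":0,"jaw":0.5},{"x":0,"y":0,"z":0,"rx":0,"ry":0,"rz":0,"jaw":0.5},{"x":0,"y":0,"z":-0.1,"rx":0,"ry":0,"rz":0,"jaw":0.5},{"x":0,"y":0,"z":-0.3,"rx":0,"ry":0,"rz":0,"jaw":0.5},{"x":0,"y":0,"z":-0.5,"rx":0,"ry":0,"rz":0,"jaw":0.5},{"x":0,"y":0,"z":-0.5,"rx":0,"ry":0,"rz":0,"jaw":0.4}]'
python3 - <<'E'
from h import *
from cell import env
p,_=np.load("poses.npy")
print(env.state()["joints"])
b=fr(p,[[120,60,0]])[0]
show([((b[0],b[1],490),down(p[2]+np.pi/2))])
cv2.imwrite("pics/s5.png",cv2.resize(env.read_camera("scene")["img"][130:290,200:400,::-1],None,fx=4,fy=4,interpolation=cv2.INTER_CUBIC))
E
```

```text
t: 11.1
eef_pos: [473.2, -71.1, 420.2]
tcp_rot: [2.549, 0.001, 1.393]
ft_force: [-0.3, -0.2, -0.2]
opening: 0.444
[-0.29896125  0.21576776  2.00115634  0.20198582  0.34170229 -0.29171871]
[-0.001, 1.482, 0.437, 0.755, -0.0, 0.003] from prev: 232.0
```

View pics/s5.png

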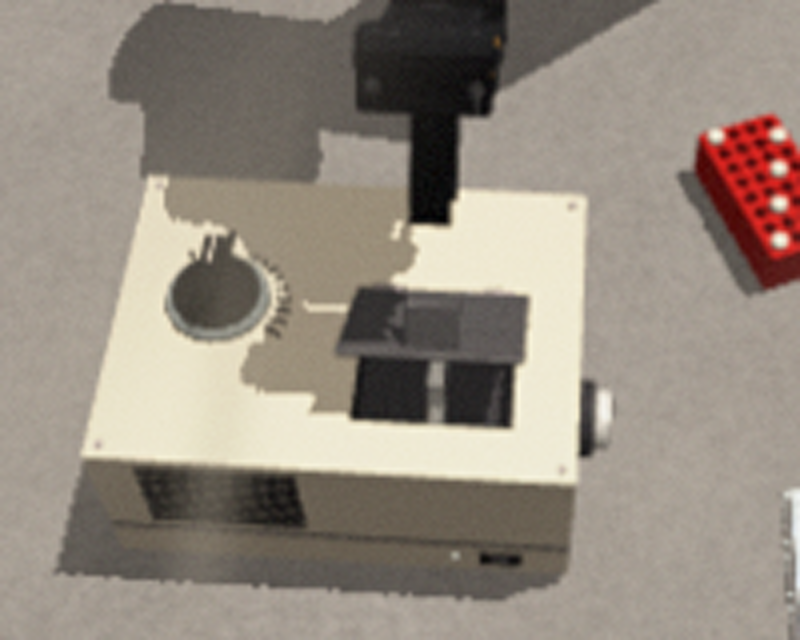

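```bash
python3 -m pendant '[{"x":0,"y":0.13,"z":-0.19,"rx":0.1,"ry":0,"rz":0,"jaw":0.1},{"x":0,"y":0.26,"z":-0.39,"rx":0.25,"ry":0,"rz":0,"jaw":0},{"x":0,"y":0.5,"z":-0.23,"rx":0.45,"ry":0,"rz":0,"jaw":0},{"x":0,"y":0.75,"z":-0.06,"rx":0.65,"ry":0,"rz":0,"jaw":0},{"x":0,"y":0.98,"z":0.09,"rx":0.755,"ry":0,"rz":0,"jaw":0},{"x":0,"y":0.98,"z":0.09,"rx":0.755,"ry":0,"rz":0,"jaw":0}]'
python3 - <<'E'
from h import *
from cell import env
p,_=np.load("poses.npy")
b=fr(p,[[120,60,0]])[0]
show([((b[0],b[1],470),down(p[2]))])
E
```

```text
t: 11.9
eef_pos: [604.4, -94.9, 485.8]
tcp_rot: [-3.134, -0.0, 1.393]
ft_force: [-0.5, -0.2, -0.3]
opening: 0.008
[0.0, 0.586, 0.101, -0.008, 0.007, 2.003] from prev: 89.0
```

```bash
python3 -m pendant '[{"x":0,"y":0.2,"z":0,"rx":0,"ry":0,"rz":0.23,"jaw":0},{"x":0,"y":0.4,"z":0,"rx":0,"ry":0,"rz":0.46,"jaw":0},{"x":0,"y":0.586,"z":0.05,"rx":0,"ry":0,"rz":0.69,"jaw":0},{"x":0,"y":0.586,"z":0.1,"rx":0,"ry":0,"rz":0.92,"jaw":0},{"x":0,"y":0.586,"z":0.1,"rx":0,"ry":0,"rz":1,"jaw":0}]'
python3 -m pendant '[{"x":0,"y":0,"z":0,"rx":0,"ry":0,"rz":0.23,"jaw":0},{"x":0,"y":0,"z":0,"rx":0,"ry":0,"rz":0.46,"jaw":0},{"x":0,"y":0,"z":0.1,"rx":0,"ry":0,"rz":0.69,"jaw":0},{"x":0,"y":0,"z":0.2,"rx":0,"ry":0,"rz":0.92,"jaw":0},{"x":0,"y":0,"z":0.25,"rx":0,"ry":0,"rz":1,"jaw":0},{"x":0,"y":0,"z":0.25,"rx":0,"ry":0,"rz":1,"jaw":0}]'
python3 - <<'E'
from h import *
from cell import env
p,_=np.load("poses.npy")
show([((*fr(p,[[x,60,0]])[0][:2],380),down(p[2])) for x in (120,60,0,-26)])
s=env.state();print(s["joints"])
cv2.imwrite("pics/s6.png",cv2.resize(env.read_camera("scene")["img"][130:290,200:400,::-1],None,fx=4,fy=4,interpolation=cv2.INTER_CUBIC))
E
```

```text
t: 12.52
eef_pos: [688.2, -109.8, 471.3]
tcp_rot: [-3.137, 0.004, 0.604]
ft_force: [0.5, -0.8, -0.7]
opening: 0.004
t: 13.28
eef_pos: [687.8, -109.7, 434.6]
tcp_rot: [-3.141, 0.005, -0.177]
ft_force: [0.4, 0.4, 0.3]
opening: 0.008
[0.022, 0.001, 0.364, -0.0, 0.007, 0.004] from prev: 55.0
[-0.378, -0.0, 0.366, -0.0, 0.007, 0.004] from prev: 79.0
[-0.778, -0.001, 0.368, -0.0, 0.007, 0.004] from prev: 129.0
[-0.952, -0.002, 0.369, -0.0, 0.007, 0.004] from prev: 153.0
[-2.52940418e-01  5.73941716e-01  1.32464620e+00 -7.80684068e-05
  1.24832499e+00  1.49484524e+00]
```

View pics/s6.png

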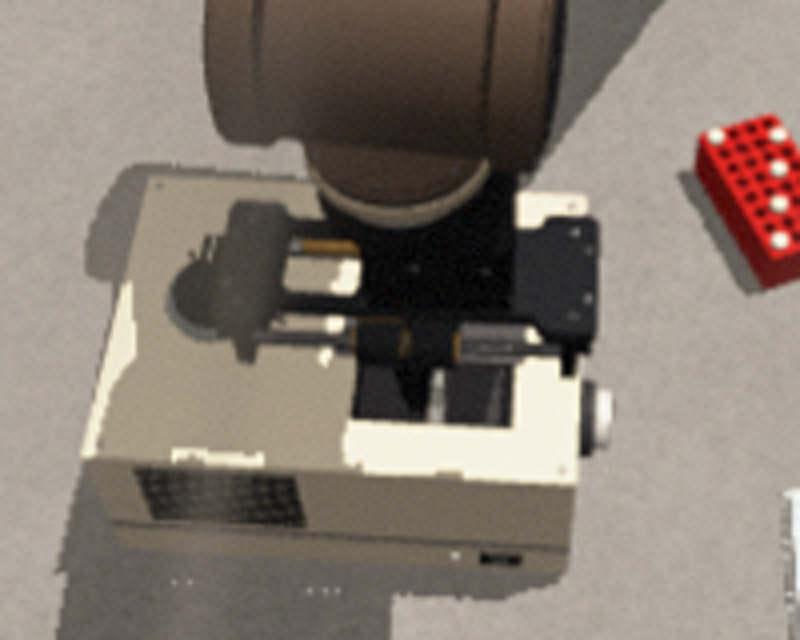

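```bash
python3 -m pendant '[{"x":0.02,"y":0,"z":0.2,"rx":0,"ry":0,"rz":0,"jaw":0},{"x":0.02,"y":0,"z":0.4,"rx":0,"ry":0,"rz":0,"jaw":0},{"x":-0.1,"y":0,"z":0.41,"rx":0,"ry":0,"rz":0,"jaw":0},{"x":-0.2,"y":0,"z":0.41,"rx":0,"ry":0,"rz":0,"jaw":0},{"x":-0.3,"y":0,"z":0.41,"rx":0,"ry":0,"rz":0,"jaw":0},{"x":-0.36,"y":0,"z":0.41,"rx":0,"ry":0,"rz":0,"jaw":0},{"x":-0.42,"y":0,"z":0.41,"rx":0,"ry":0,"rz":0,"jaw":0},{"x":-0.48,"y":0,"z":0.41,"rx":0,"ry":0,"rz":0,"jaw":0}]'
python3 -m pendant '[{"x":-0.06,"y":0,"z":0,"rx":0,"ry":0,"rz":0,"jaw":0},{"x":-0.12,"y":0,"z":0,"rx":0,"ry":0,"rz":0,"jaw":0},{"x":-0.18,"y":0,"z":0,"rx":0,"ry":0,"rz":0,"jaw":0},{"x":-0.24,"y":0,"z":0,"rx":0,"ry":0,"rz":0,"jaw":0},{"x":-0.3,"y":0,"z":0,"rx":0,"ry":0,"rz":0,"jaw":0},{"x":-0.36,"y":0,"z":0,"rx":0,"ry":0,"rz":0,"jaw":0}]'
python3 - <<'E'
from h import *
from cell import env
p,_=np.load("poses.npy")
show([((*fr(p,[[x,60,0]])[0][:2],373),down(p[2])) for x in (-10,-26)])
cv2.imwrite("pics/s7.png",cv2.resize(env.read_camera("scene")["img"][130:290,200:400,::-1],None,fx=4,fy=4,interpolation=cv2.INTER_CUBIC))
E
```

```text
t: 14.32
eef_pos: [620.5, -97.7, 382.2]
tcp_rot: [3.14, -0.023, -0.176]
ft_force: [2.4, -0.1, 2.3]
opening: 0.005
t: 15.08
eef_pos: [563.4, -87.4, 374.5]
tcp_rot: [-3.142, 0.004, -0.177]
ft_force: [0.0, 0.1, 1.2]
opening: 0.006
[-0.004, -0.001, 0.01, -0.0, 0.005, 0.003] from prev: 2.0
[-0.11, -0.001, 0.011, -0.0, 0.005, 0.003] from prev: 17.0
```

View pics/s7.png

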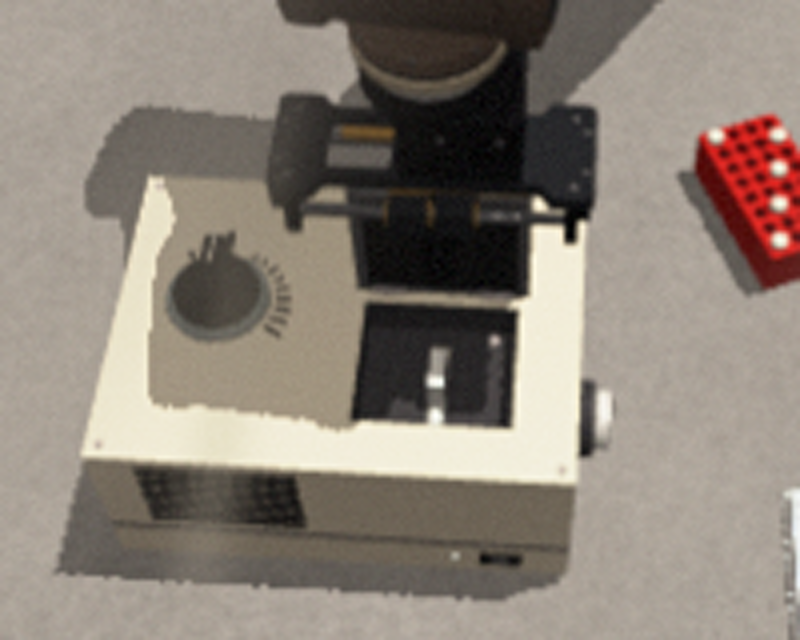

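```bash
python3 -m pendant '[{"x":-0.04,"y":0,"z":0,"rx":0,"ry":0,"rz":0,"jaw":0},{"x":-0.08,"y":0,"z":0,"rx":0,"ry":0,"rz":0,"jaw":0},{"x":-0.105,"y":0,"z":0,"rx":0,"ry":0,"rz":0,"jaw":0},{"x":-0.105,"y":0,"z":0,"rx":0,"ry":0,"rz":0,"jaw":0},{"x":-0.105,"y":0,"z":0,"rx":0,"ry":0,"rz":0,"jaw":0}]'
python3 - <<'E'
from h import *
from cell import env
p,_=np.load("poses.npy")
s=env.state();print(s["ft_force"])
cv2.imwrite("pics/s8.png",cv2.resize(env.read_camera("scene")["img"][130:290,200:400,::-1],None,fx=4,fy=4,interpolation=cv2.INTER_CUBIC))
show([((*fr(p,[[x,60,0]])[0][:2],z),down(p[2])) for x,z in ((0,390),(30,440),(30,304))])
E
```

```text
t: 15.75
eef_pos: [548.5, -84.7, 374.7]
tcp_rot: [-3.142, 0.004, -0.177]
ft_force: [-0.0, 0.3, -0.6]
opening: 0.006
[-0.00102575  0.28042522 -0.56211949]
[0.163, -0.001, -0.103, -0.0, 0.005, 0.003] from prev: 29.0
[0.361, -0.001, -0.437, -0.0, 0.005, 0.003] from prev: 85.0
[0.365, -0.001, 0.469, -0.0, 0.005, 0.003] from prev: 89.0
```

View pics/s8.png

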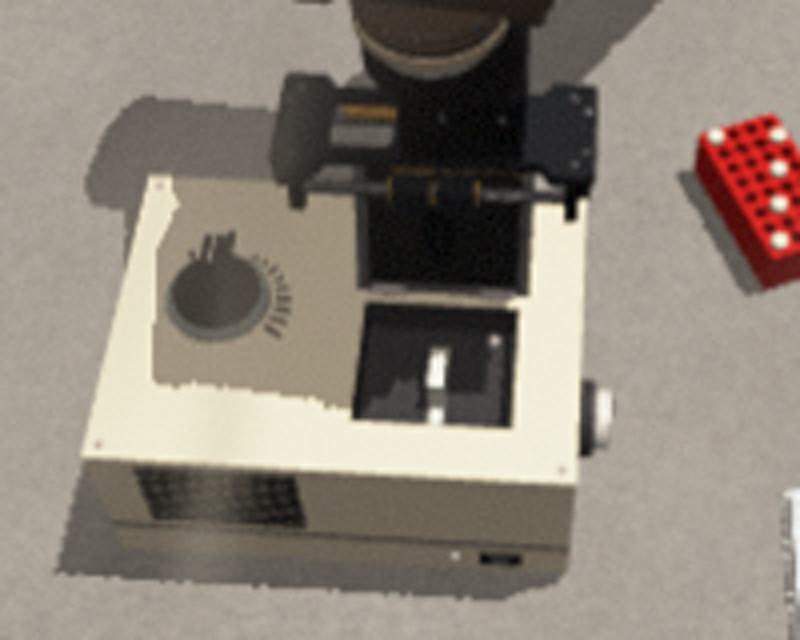

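```bash
python3 -m pendant '[{"x":0.16,"y":0,"z":-0.1,"rx":0,"ry":0,"rz":0,"jaw":0.2},{"x":0.36,"y":0,"z":-0.3,"rx":0,"ry":0.005,"rz":0.003,"jaw":0.5},{"x":0.365,"y":0,"z":-0.437,"rx":0,"ry":0.005,"rz":0.003,"jaw":0.5},{"x":0.365,"y":0,"z":-0.437,"rx":0,"ry":0.005,"rz":0.003,"jaw":0.5},{"x":0.365,"y":0,"z":-0.437,"rx":0,"ry":0.005,"rz":0.003,"jaw":0.5}]'
python3 - <<'E'
from h import *
from cell import env
p,_=np.load("poses.npy")
c=env.read_camera("wrist");pickle.dump(c,open("w4.pkl","wb"))
im=c["img"][:,:,::-1].copy()
for u in proj(c,fr(p,[[16,55,136],[44,55,136],[16,65,136],[44,65,136]])): cv2.circle(im,tuple(int(round(v)) for v in u),2,(0,0,255),1)
cv2.imwrite("pics/w4.png",im)
cv2.imwrite("pics/s9.png",cv2.resize(env.read_camera("scene")["img"][130:290,200:400,::-1],None,fx=4,fy=4,interpolation=cv2.INTER_CUBIC))
show([((*fr(p,[[x,60,0]])[0][:2],z),down(p[2])) for x,z in ((30,304),)])
E
```

```text
t: 16.42
eef_pos: [602.3, -94.4, 439.0]
tcp_rot: [-3.141, 0.001, -0.18]
ft_force: [-0.4, 0.4, 0.0]
opening: 0.466
[-0.0, -0.001, 0.9, -0.0, 0.002, -0.0] from prev: 135.0
```

View pics/w4.png

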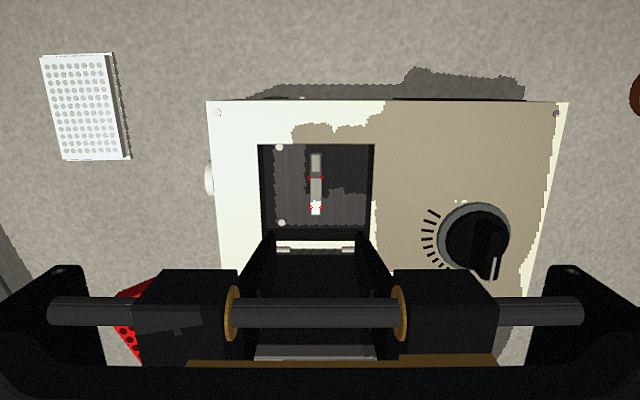

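View pics/s9.png

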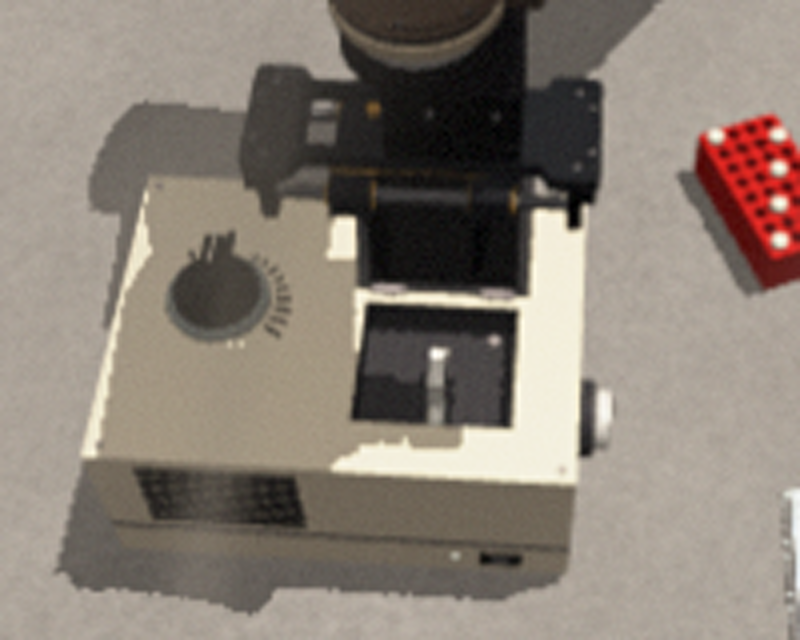

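```bash
python3 - <<'E'
from h import *
p,_=np.load("poses.npy");c=pickle.load(open("w4.pkl","rb"))
for a in (1.4,1.57,1.7,1.8,1.9):
    print(a,proj(c,fr(p,[[-22+104*np.cos(a),y,140+104*np.sin(a)] for y in(4,116)])).round(0).tolist())
E
python3 -c "
import cv2;im=cv2.imread('pics/w4.png');cv2.imwrite('pics/w4c.png',cv2.resize(im[230:380,200:440],None,fx=3,fy=3))"
```

```text
1.4 [[405.0, 295.0], [225.0, 295.0]]
1.57 [[403.0, 320.0], [227.0, 320.0]]
1.7 [[401.0, 337.0], [229.0, 337.0]]
1.8 [[399.0, 347.0], [231.0, 347.0]]
1.9 [[397.0, 356.0], [233.0, 356.0]]
```

View pics/w4c.png

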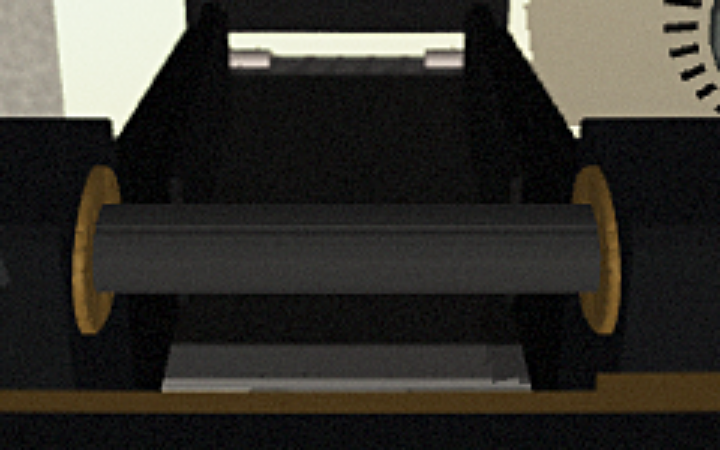

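```bash
python3 -m pendant '[{"x":0,"y":0,"z":0.3,"rx":0,"ry":0,"rz":0,"jaw":0.45},{"x":0,"y":0,"z":0.6,"rx":0,"ry":0,"rz":0,"jaw":0.45},{"x":0,"y":0,"z":0.75,"rx":0,"ry":0,"rz":0,"jaw":0.45},{"x":0,"y":0,"z":0.85,"rx":0,"ry":0,"rz":0,"jaw":0.45},{"x":0,"y":0,"z":0.9,"rx":0,"ry":0,"rz":0,"jaw":0.45},{"x":0,"y":0,"z":0.9,"rx":0,"ry":0,"rz":0,"jaw":0.45}]'
python3 -m pendant '[{"x":0,"y":0,"z":0,"rx":0,"ry":0,"rz":0,"jaw":0.2},{"x":0,"y":0,"z":0,"rx":0,"ry":0,"rz":0,"jaw":0},{"x":0,"y":0,"z":0,"rx":0,"ry":0,"rz":0,"jaw":0},{"x":0,"y":0,"z":0,"rx":0,"ry":0,"rz":0,"jaw":0},{"x":0,"y":0,"z":0,"rx":0,"ry":0,"rz":0,"jaw":0}]'
python3 - <<'E'
from h import *
from cell import env
p,_=np.load("poses.npy")
s=env.state();print(s["ft_force"],s["joints"])
q,r=pose(s);d=(q-fr(p,[[30,60,0]])[0])[:2];print("off",d)
cv2.imwrite("pics/w5.png",env.read_camera("wrist")["img"][:,:,::-1])
E
```

```text
t: 17.27
eef_pos: [602.7, -94.4, 305.1]
tcp_rot: [-3.142, -0.0, -0.18]
ft_force: [0.4, -0.1, -0.1]
opening: 0.452
t: 17.9
eef_pos: [602.6, -94.4, 305.2]
tcp_rot: [-3.142, -0.0, -0.18]
ft_force: [-1.7, -0.1, 2.6]
opening: 0.101
[-1.67055388 -0.11917852  2.55326981] [-2.63717155e-01  5.81417889e-01  1.69766316e+00  9.28597557e-05
  8.62220074e-01  1.48692504e+00]
off [ 0.44561912 -0.19597009]
```

View pics/w5.png

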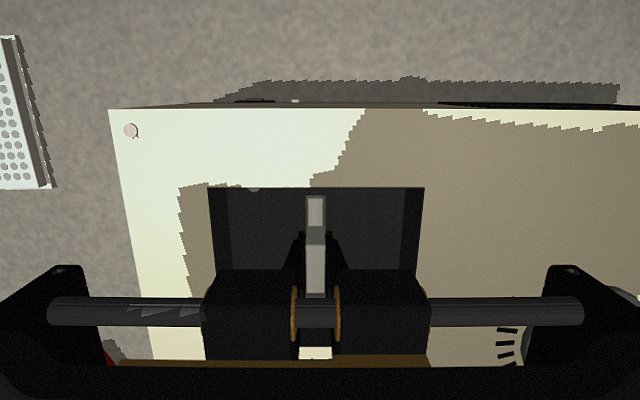

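```bash
python3 -m pendant '[{"x":0,"y":0,"z":-0.04,"rx":0,"ry":0,"rz":0,"jaw":0},{"x":0,"y":0,"z":-0.1,"rx":0,"ry":0,"rz":0,"jaw":0},{"x":0,"y":0,"z":-0.2,"rx":0,"ry":0,"rz":0,"jaw":0},{"x":0,"y":0,"z":-0.3,"rx":0,"ry":0,"rz":0,"jaw":0}]'
python3 -m pendant '[{"x":0,"y":0,"z":-0.1,"rx":0,"ry":0,"rz":0,"jaw":0},{"x":0,"y":0,"z":-0.25,"rx":0,"ry":0,"rz":0,"jaw":0},{"x":0,"y":0,"z":-0.4,"rx":0,"ry":0,"rz":0,"jaw":0},{"x":0,"y":0,"z":-0.6,"rx":0,"ry":0,"rz":0,"jaw":0},{"x":0,"y":0,"z":-0.75,"rx":0,"ry":0,"rz":0,"jaw":0},{"x":0,"y":0,"z":-0.75,"rx":0,"ry":0,"rz":0,"jaw":0},{"x":0,"y":0,"z":-0.75,"rx":0,"ry":0,"rz":0,"jaw":0}]'
python3 - <<'E'
from h import *
from cell import env
p,l=np.load("poses.npy")
s=env.state();print(s["ft_force"],s["joints"],l)
c=env.read_camera("wrist");cv2.imwrite("pics/w6.png",c["img"][:,:,::-1])
c=env.read_camera("scene");cv2.imwrite("pics/s10.png",cv2.resize(c["img"][90:290,200:400,::-1],None,fx=3,fy=3,interpolation=cv2.INTER_CUBIC))
g=fr(l,[[0,-80,0]])[0]
show([((g[0],g[1],z),down(l[2])) for z in (465,320.6)])
E
```

```text
t: 18.45
eef_pos: [602.6, -94.4, 351.4]
tcp_rot: [-3.142, -0.001, -0.18]
ft_force: [1.0, -0.4, -0.7]
opening: 0.104
t: 19.32
eef_pos: [602.4, -94.4, 461.8]
tcp_rot: [-3.141, 0.001, -0.18]
ft_force: [0.1, -0.2, -1.6]
opening: 0.1
[ 0.07024104 -0.15394757 -1.64251959] [-2.63742163e-01  4.19137727e-01  1.52251053e+00  8.46854965e-05
  1.20099047e+00  1.48687647e+00] [4.61381934e+02 4.07440016e+02 1.03662030e-01]
[-1.376, -2.611, -0.021, -0.001, 0.002, -0.361] from prev: 443.0
[-1.374, -2.611, 0.942, -0.001, 0.002, -0.361] from prev: 465.0
```

View pics/w6.png

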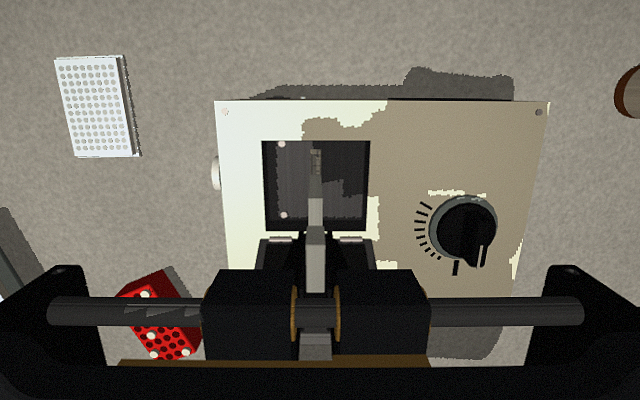

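View pics/s10.png

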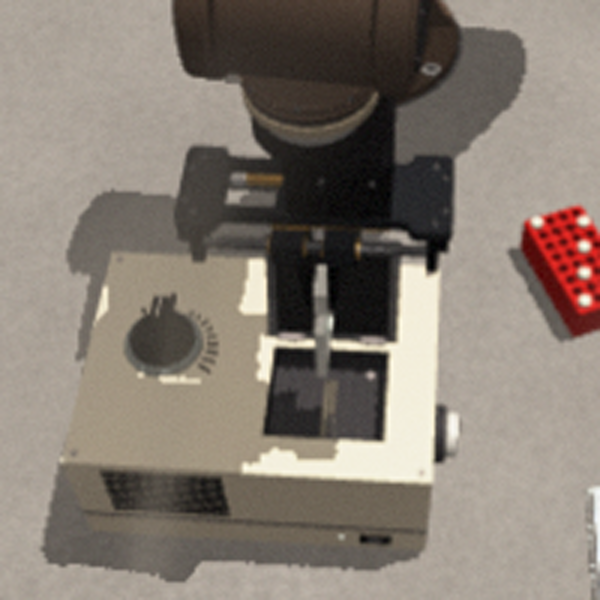

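```bash
python3 -m pendant '[{"x":-0.1,"y":-0.1,"z":0,"rx":0,"ry":0,"rz":0,"jaw":0},{"x":-0.2,"y":-0.3,"z":0,"rx":0,"ry":0,"rz":-0.03,"jaw":0},{"x":-0.3,"y":-0.5,"z":0,"rx":0,"ry":0,"rz":-0.1,"jaw":0},{"x":-0.4,"y":-0.75,"z":0,"rx":0,"ry":0,"rz":-0.2,"jaw":0},{"x":-0.5,"y":-0.9,"z":0,"rx":0,"ry":0,"rz":-0.3,"jaw":0},{"x":-0.5,"y":-1,"z":0,"rx":0,"ry":0,"rz":-0.361,"jaw":0},{"x":-0.5,"y":-1,"z":0,"rx":0,"ry":0,"rz":-0.361,"jaw":0},{"x":-0.5,"y":-1,"z":0,"rx":0,"ry":0,"rz":-0.361,"jaw":0}]'
python3 - <<'E'
from h import *
from cell import env
p,l=np.load("poses.npy")
c=env.read_camera("wrist");pickle.dump(c,open("w7.pkl","wb"))
im=c["img"][:,:,::-1].copy()
for u in proj(c,fr(l,[[145,0,185],[-145,0,185],[145,24,185],[100,-20,10],[-100,-20,10],[130,0,170]])): cv2.circle(im,tuple(int(round(v)) for v in u),2,(0,0,255),1)
cv2.imwrite("pics/w7.png",im)
E
```

```text
t: 20.42
eef_pos: [555.9, 66.1, 462.3]
tcp_rot: [3.142, 0.0, 0.102]
ft_force: [-0.1, -0.3, -0.9]
opening: 0.103
```

View pics/w7.png

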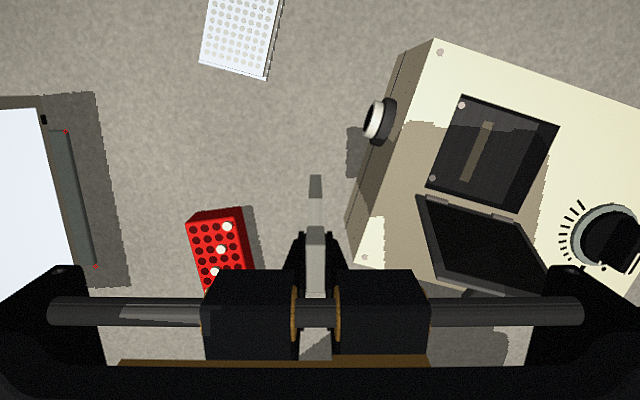

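```bash
python3 - <<'E'
from h import *
from cell import env
p,l=np.load("poses.npy")
g=fr(l,[[0,-80,0]])[0]
show([((g[0],g[1],z),down(l[2])) for z in (462,321.7)])
E
```

```text
[-0.394, -1.796, 0.002, 0.0, 0.0, -0.002] from prev: 276.0
[-0.394, -1.796, 0.938, 0.0, 0.0, -0.002] from prev: 310.0
```

```bash
python3 -m pendant '[{"x":-0.05,"y":-0.1,"z":0,"rx":0,"ry":0,"rz":0,"jaw":0},{"x":-0.1,"y":-0.3,"z":0,"rx":0,"ry":0,"rz":0,"jaw":0},{"x":-0.2,"y":-0.5,"z":0,"rx":0,"ry":0,"rz":0,"jaw":0},{"x":-0.3,"y":-0.75,"z":0,"rx":0,"ry":0,"rz":0,"jaw":0},{"x":-0.394,"y":-0.95,"z":0,"rx":0,"ry":0,"rz":0,"jaw":0},{"x":-0.394,"y":-1,"z":0,"rx":0,"ry":0,"rz":0,"jaw":0}]'
python3 -m pendant '[{"x":0,"y":-0.1,"z":0,"rx":0,"ry":0,"rz":0,"jaw":0},{"x":0,"y":-0.3,"z":0,"rx":0,"ry":0,"rz":0,"jaw":0},{"x":0,"y":-0.5,"z":0,"rx":0,"ry":0,"rz":0,"jaw":0},{"x":0,"y":-0.68,"z":0,"rx":0,"ry":0,"rz":0,"jaw":0},{"x":0,"y":-0.76,"z":0,"rx":0,"ry":0,"rz":0,"jaw":0},{"x":0,"y":-0.79,"z":0,"rx":0,"ry":0,"rz":0,"jaw":0},{"x":0,"y":-0.796,"z":0,"rx":0,"ry":0,"rz":0,"jaw":0},{"x":0,"y":-0.796,"z":0,"rx":0,"ry":0,"rz":0,"jaw":0}]'
python3 - <<'E'
from h import *
from cell import env
p,l=np.load("poses.npy")
g=fr(l,[[0,-80,0]])[0]
show([((g[0],g[1],321.7),down(l[2]))])
print(env.state()["joints"])
for n in("wrist","scene"):
  c=env.read_camera(n);im=c["img"][:,:,::-1].copy()
  if n=="scene": im=cv2.resize(im[70:270,380:580],None,fx=3,fy=3,interpolation=cv2.INTER_CUBIC)
  cv2.imwrite(f"pics/8{n}.png",im)
E
```

```text
t: 21.22
eef_pos: [480.0, 211.0, 462.8]
tcp_rot: [-3.141, -0.0, 0.105]
ft_force: [0.5, 0.5, -0.7]
opening: 0.107
t: 22.22
eef_pos: [469.2, 327.8, 462.6]
tcp_rot: [3.142, -0.0, 0.103]
ft_force: [1.0, -0.0, -0.7]
opening: 0.104
[0.003, -0.0, 0.939, 0.0, -0.0, -0.001] from prev: 141.0
[ 4.94470607e-01  3.61557833e-01  1.61322230e+00 -5.77016395e-05
  1.16672544e+00  1.96239417e+00]
```

View pics/8wrist.png

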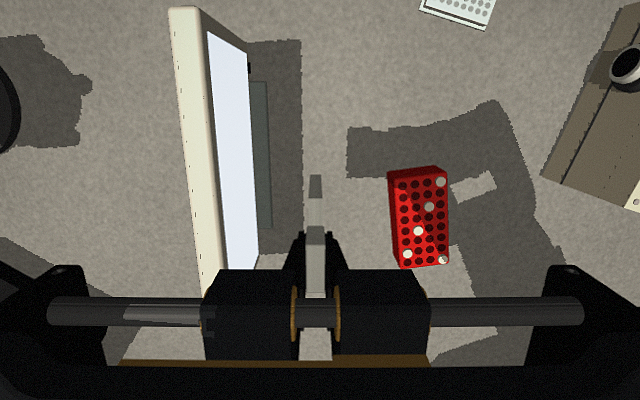

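View pics/8scene.png

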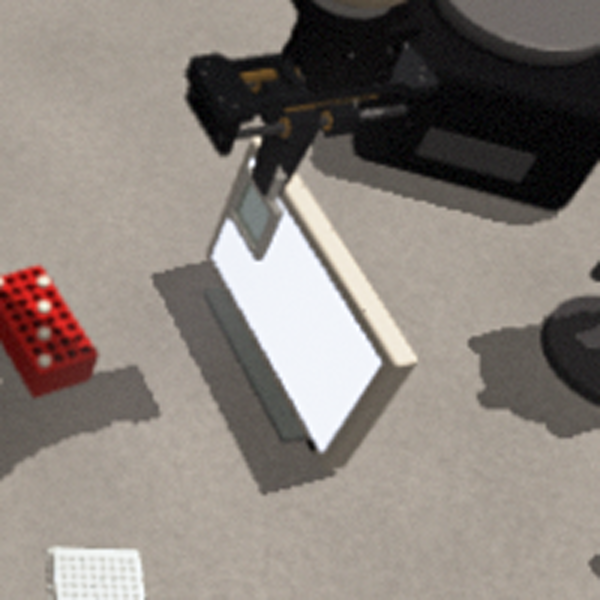

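```bash
python3 - <<'E'
from h import *
from cell import env
np.set_printoptions(precision=3,suppress=True)
p,l=np.load("poses.npy")
c=env.read_camera("wrist")
P=[[130,0,170],[130,0,25],[100,-20,10],[-100,-20,10],[145,0,185]]
uv=np.array([(208,31),(247,52),(266,82),(272,228),(197,7)],float)
q,r=fit([(c,P,uv)],l);print(l,q,r.tolist())
print(proj(c,fr(l,P)).round(1).tolist())
E
python3 -c "
import cv2;im=cv2.imread('pics/8wrist.png');cv2.imwrite('pics/8wc.png',cv2.resize(im[0:270,160:340],None,fx=3,fy=2.2))"
```

```text
[461.382 407.44    0.104] [461.178 408.894   0.103] [[-0.6052026194797122, 0.5020659055741419], [-0.9734809471040649, 1.8612592480530168], [-0.09289500160872421, -0.9125341171150296], [0.13210363369825018, 1.916294701334948], [1.8389175353396467, -2.6465486768005064]]
[[209.3, 31.4], [247.2, 53.8], [267.1, 81.0], [273.2, 229.9], [200.9, 4.2]]
```

View pics/8wc.png

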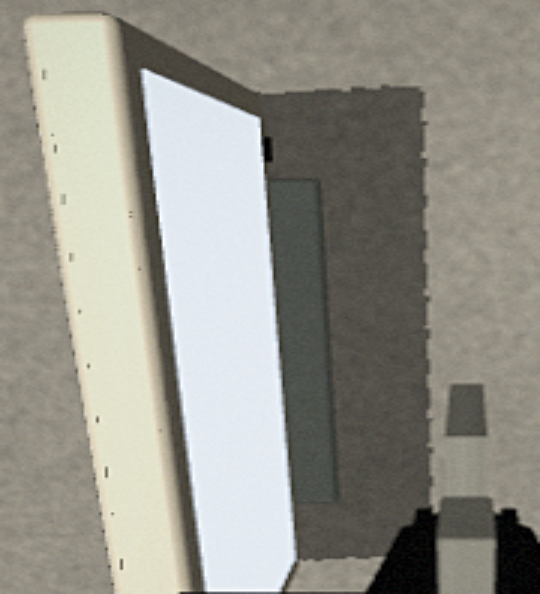

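```bash
python3 -m pendant '[{"x":0.003,"y":-0.005,"z":0.15,"rx":0,"ry":0,"rz":0,"jaw":0},{"x":0.003,"y":-0.005,"z":0.35,"rx":0,"ry":0,"rz":0,"jaw":0},{"x":0.003,"y":-0.005,"z":0.55,"rx":0,"ry":0,"rz":0,"jaw":0},{"x":0.003,"y":-0.005,"z":0.75,"rx":0,"ry":0,"rz":0,"jaw":0},{"x":0.003,"y":-0.005,"z":0.88,"rx":0,"ry":0,"rz":0,"jaw":0},{"x":0.003,"y":-0.005,"z":0.935,"rx":0,"ry":0,"rz":0,"jaw":0},{"x":0.003,"y":-0.005,"z":0.94,"rx":0,"ry":0,"rz":0,"jaw":0},{"x":0.003,"y":-0.005,"z":0.94,"rx":0,"ry":0,"rz":0,"jaw":0},{"x":0.003,"y":-0.005,"z":0.94,"rx":0,"ry":0,"rz":0,"jaw":0}]'
python3 - <<'E'
from h import *
from cell import env
p,l=np.load("poses.npy")
s=env.state();q,r=pose(s);print(q,s["tcp_rot"],s["ft_force"],np.abs(s["qvel"]).max())
G=np.array([q[0],q[1],q[2]-224.2]);dy=G-fr(l,[[0,0,97.5]])[0]
print("in lightbox frame",R.from_euler("z",-l[2]).apply(dy))
y=s["tcp_rot"][2]
for n in("wrist","scene","top"):
  c=env.read_camera(n);im=c["img"][:,:,::-1].copy()
  if n!="wrist":
    x0,y0=(380,70) if n=="scene" else (130,160); k=4
    im=cv2.resize(im[y0:y0+150,x0:x0+190],None,fx=k,fy=k,interpolation=cv2.INTER_CUBIC)
    if n=="scene":
      pts=fr([q[0],q[1],y],[[a,0,q[2]-253.2+b] for a,b in((-30,0),(30,0),(30,58),(-30,58))])
      for u in proj(c,pts): cv2.circle(im,tuple(int(v) for v in (u+.5-[x0,y0])*k),3,(0,0,255),1)
  cv2.imwrite(f"pics/9{n}.png",im)
E
```

```text
t: 23.5
eef_pos: [469.4, 329.2, 322.3]
tcp_rot: [-3.141, -0.001, 0.104]
ft_force: [-0.8, -0.2, -1.5]
opening: 0.104
[469.43887976 329.22755878 322.28878981] [-3.14102368e+00 -1.22287563e-03  1.03638313e-01] [-0.81064131 -0.19518962 -1.48669393] 0.0030979169642328507
in lightbox frame [ -0.0794537  -78.62630909   0.58878981]
```

View pics/9wrist.png

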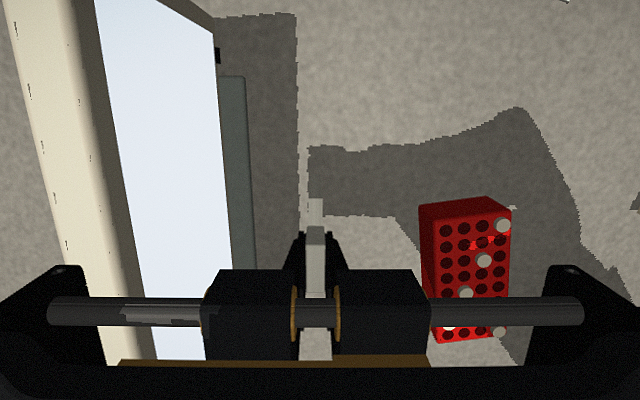

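View pics/9scene.png

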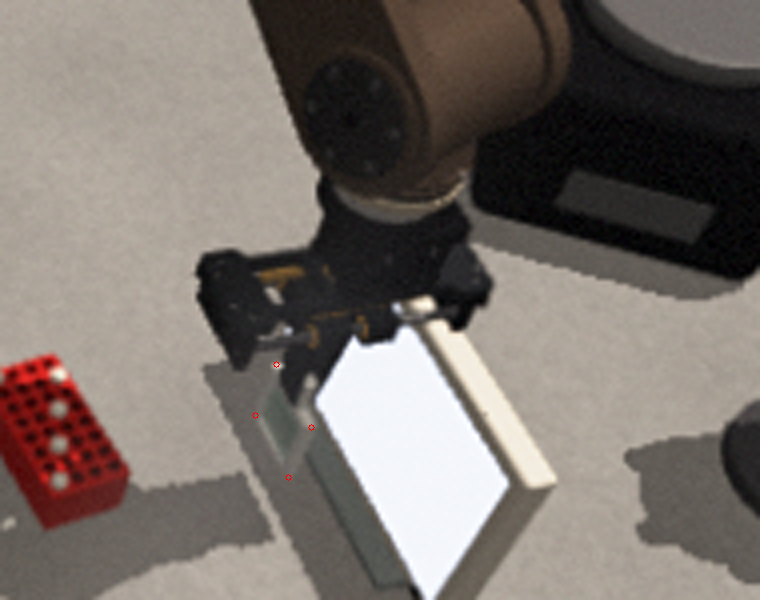

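View pics/9top.png

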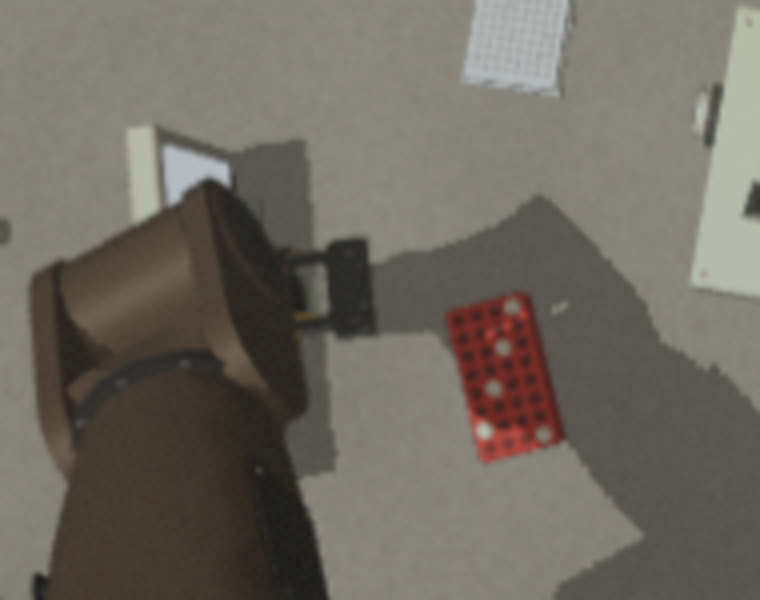

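The filter sits upright where predicted (overlay 255–311, 365–477), parallel to the face and clear of it. One last check of the house before handing in.

```bash
python3 - <<'E'
from cell import env
import cv2
c=env.read_camera("scene");cv2.imwrite("pics/f.png",cv2.resize(c["img"][160:290,210:380,::-1],None,fx=4,fy=4,interpolation=cv2.INTER_CUBIC))
E
```

```text
(no output)
```

View pics/f.png

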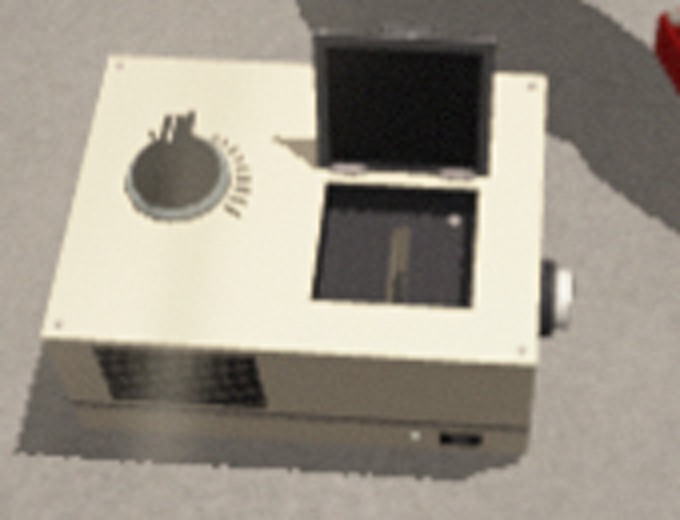

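The flap stands open (free edge near (405,35)), the slot is empty at (400,260), and the knob still points at the mark.

```bash
python3 - <<'E'
from cell import env
print(env.job_done()); print(env.state()["t"])
E
```

```text
the job is handed in; nothing more can be done
None
the job is handed in; nothing more can be done
```

The job is handed in, finished at about 24 s of the 72 s allowed, with the arm still holding the filter in front of the light box.

- **Knob:** I turned it from about 0.75 rad to the shut mark. The wrist camera then read about 0.00 rad, and it still pointed at the mark in the last picture.
- **Flap:** I lifted it by the fin to about 34°. The wrist was nearing a joint limit there, so I pushed it past upright from underneath with closed fingertips. It measured about 1.8 rad and still stood open at the end.
- **Filter:** I drew it straight up out of the slot and carried it over the light box's height. It is now upright, square to the lit face and not touching it. Its glass is about 79 mm off the face, within about 1 mm of centre both sideways and in height. The arm was still, and the force on the wrist was small (about 1.5 N).
- **Bystanders:** I never went near the well plate, tube rack or bottle. The last pictures show the rack and plate in place. The bottle was not in them.

No check failed. The two estimates of the light box's position differ by about 1.5 mm, so the gap to the glass could be 79 to 80 mm.

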